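# Tip the tuner bushings through the spring flap of the hardware box

## Robot

A 6-joint arm with a two-finger parallel gripper is mounted at the origin on the work surface. World frame = base frame: x ahead of the robot, y to its left, z up, the work surface at z = 0. Lengths are in mm, angles in rad, forces in N, time in s.
With the tool pointing down it reaches from about 400 to 825 mm from the base axis. Payload 7 kg.
Tool frame: the origin (TCP) lies at the centre of the arm's flange, where the gripper is bolted on; the fingertips stand 173 mm ahead of it and the grasp point (between the pads) lies 155 mm ahead of it (manip.nose_length is the distance from the TCP to the fingertips, in mm); z points along the fingers, y is the direction in which the jaws open and shut (so a half turn about z gives the same grasp; the last joint's range is limited). The gripper opens to 85 mm and grips with 20 to 120 N. Pads are 22 mm wide; open, the fingers measure 114 mm over their backs; the gripper's body (76 mm by 85 mm) begins 54 mm behind the grasp point. The pads swing forward as they close: fully open they stand 13 mm farther back than shut.
Start: joints at [-0.869, 0.359, 0.012, 0, -1.224, -0.288], TCP at [271.384, -618.018, 404.702] pointing down, gripper open.
Joint ranges: [-3.07, 3.07], [-1.43, 2.12], [-1.02, 1.25], [-3.03, 1.67], [-3.05, -0], [-3.03, 3.03]. Speed limits (rad/s): [2.39, 2.39, 3.01, 3.14, 3.14, 3.14].

## Interface

Orientations are given as a unit quaternion [w, x, y, z].
In Python, from workcell import manip gives the robot as it stands. Calls block until the motion is done:
- manip.reach(position, orientation): joint-space move of the TCP to a pose.
- manip.line_to(position, max_speed=150, orientation=None): straight line of the TCP; orientation=None keeps the orientation; max_speed is the mean speed in mm/s.
- manip.movej(angles): joint-space move.
- manip.ungrasp() and manip.clamp(force=None): open the fingers fully, or close them until they stop; force is the grip in N (None keeps the last).
- manip.sleep(seconds).
- manip.solve_ik(position, orientation): joint angles nearest the present ones, or None.
- manip.read_state(): the state.
- manip.grab_frame(name): name is "side" or "top" or "wrist"; returns a dict with "img" (384x512x3 uint8, red, green, blue), "intrinsics" (3x3 intrinsics, pixels), "rvec" (rotation vector, rad) and "tvec" (3), from world to camera coordinates, as OpenCV has them. Camera axes: x right, y down, z forward; pixel columns grow to the right and rows downward; lengths in mm; the calibration is good to about 2 mm. A picture is of the moment at which its call begins. There is no depth.
A pose or a line that the arm cannot do raises manip.PlanningError and nothing moves.
- manip.close_job(): hands the job in, once; it reports no verdict.
Trained networks look in the newest picture that a camera, given by its name, has taken for a name from the list of things; names that differ only in an ending like _2 or _b are one class to them, and where a whole thing is asked for, a point or a joint stands for the part that bears it (a point fixed in the world has none). Each returns a list of dicts, best first, with "conf" (0 to 1); they miss things now and then, are a little off and sometimes report something else, mostly with a low value. They report only what shows in the picture. A call takes as long as a camera call. They do not tell look-alikes from the thing itself.
- manip.search_frame(target, camera): "extent" ([left, top, right, bottom] in pixels, round what is visible of it).
- manip.outline_of(target, camera): "pixels" (384x512 bool, what is visible of it) and "extent" ([left, top, right, bottom] in pixels, round what is visible of it).
The state is a dict: "time_s": time; "q": joint angles; "joint_velocities": joint speeds; "effort": joint torques, N m; "position": TCP position; "tool_rot": TCP orientation; "wrist_force": force on the tool from outside, world axes, zero at the start; "torque": the same for the moment, N m; "grip_width": opening from 0.0 (shut) to 1.0 (fully open).
Only numpy, scipy, OpenCV 4.12 (cv2) and the standard library are available. Lean on these libraries where they do the work, as an engineer would, in place of code of your own. Each camera call takes 0.05 s, during which the arm holds its last target.

## Task

Pick up the loaded metal scoop by its slanting wooden handle, push its open front lip against the spring flap of the plywood hardware box, and tip the scoop so that it holds the flap open itself while all five bushings slide down into the box. Work gently, keep the gripper off the box, then draw the scoop out so that the flap springs shut and stand the empty scoop back flat on its cork mat. Leave the other things on the bench alone.

Things in the scene. Friction and masses are not known exactly. Their poses are not given: they have to be found in the camera images.
- hopper: Plywood hardware box fixed to the bench, 150 mm deep (x), 104 wide (y), 198 high. Origin: on the bench below the middle of the sill, at the front wall's outer face; z up, x points into the box. Front wall 110 mm high, 10 thick; above it the opening slopes back at 45 degrees from sill (0, 0, 110) to hinge (70, 0, 182), 88 mm wide between 8 mm side walls. Top board from x = 62, z = 190. Floor at z = 8.
- flap (a joint): Opening angle of the aluminium flap (84 wide, 92 long, 3 mm thick) filling the sloping opening, rad. 0 = shut, its lower edge 7 mm above the sill; grows as the lower edge is pushed in and down about the hinge; 0.785 = hanging straight down; stop at 1.35. A spring shuts it: about 0.5 N at the lower edge to start it, about 2 N at mid-length when wide open.
- sill (a point): Middle of the outer top edge of the box's front wall, 110 mm above the bench; axes as the box's.
- flap_hinge (a point): Middle of the flap's hinge axis, which runs along the box's y, at (70, 0, 182) mm in the box's frame.
- mat: Cork mat fixed on the bench, 200 x 150 x 4 mm (x, y, z); origin at the centre of its underside. The scoop starts on it and returns to it.
- scoop: Sheet-steel scoop, about 160 g, open at front and top. Floor 90 (x) x 64 (y) x 3 mm; side and rear walls 34 mm high, 2.5 thick. Origin: centre of the floor's underside, z up, x to the open front (lip at x = +45). Handle: see scoop_grip. Bushings slide out once it is tipped nose-down past about 25 to 40 degrees and nothing stops them at the lip: carry it level or slightly nose-up.
- scoop_grip (a point): Middle of the wooden handle, at (-65, 0, 71) mm in the scoop's frame, axes as the scoop's. The handle, 18 mm wide along y with flat sides and 20 mm thick, rises from the rear wall's top at (-45, 0, 34), leaning back to -x by 28 degrees from vertical; 72 mm of it is free. This point is 42 mm up it.
- scoop_lip (a point): Middle of the lower front edge (lip) of the scoop, at (45, 0, 0) mm in the scoop's frame.
- bushing0: Dark steel tuner bushing, 11 g: flange 16 mm across and 3 mm thick with a 11 mm barrel on it, 11 mm high in all; origin at the centre of the flange's underside, z towards the barrel. Starts standing in the scoop, one of five alike.
- bushing1: Dark steel tuner bushing, 11 g: flange 16 mm across and 3 mm thick with a 11 mm barrel on it, 11 mm high in all; origin at the centre of the flange's underside, z towards the barrel. Starts standing in the scoop, one of five alike.
- bushing2: Dark steel tuner bushing, 11 g: flange 16 mm across and 3 mm thick with a 11 mm barrel on it, 11 mm high in all; origin at the centre of the flange's underside, z towards the barrel. Starts standing in the scoop, one of five alike.
- bushing3: Dark steel tuner bushing, 11 g: flange 16 mm across and 3 mm thick with a 11 mm barrel on it, 11 mm high in all; origin at the centre of the flange's underside, z towards the barrel. Starts standing in the scoop, one of five alike.
- bushing4: Dark steel tuner bushing, 11 g: flange 16 mm across and 3 mm thick with a 11 mm barrel on it, 11 mm high in all; origin at the centre of the flange's underside, z towards the barrel. Starts standing in the scoop, one of five alike.
- screwdriver: Bystander: screwdriver with red handle lying along its x between the box and the mat; origin under its middle.
- glue: Bystander: pale glue bottle with a yellow cap, 56 mm across, 130 mm high, origin under its centre.
- varnish: Bystander: amber varnish jar, 64 mm across, 75 mm high, origin under its centre.
- bridge: Bystander: dark wooden instrument bridge, 25 x 110 x 16 mm, lying flat; origin under its centre.
Mind the look-alikes: they are no part of the job. What is meant by the scoop is not blue, and is the larger of those in its own colour.

How it is judged:
By the outcome, as a careful person would: the job done as asked, in the order asked, and still so for the second after the job is handed in, with the robot touching nothing.
It also fails if it takes over 67 s, if anything falls off the work surface, if the arm or the gripper's body presses on something with over 40 N, if the wrist force passes 120 N, or if a joint passes its speed limit or range.

## Working session

There is one attempt and no reset: what is moved stays moved. The work goes in short steps, each a Python script; the robot and the scene stay as the last script left them, time stands still between calls to the robot, and variables do not carry over. Pictures are saved under pics/ and viewed, and the job is handed in when it is done.

```bash
ls; mkdir -p pics
python3 - <<'E'
from workcell import manip
import cv2,pickle
for n in ["side","top","wrist"]:
    f=manip.grab_frame(n); cv2.imwrite(f"pics/a_{n}.png",f["img"][:,:,::-1]); pickle.dump(f,open(f"pics/a_{n}.pkl","wb"))
    print(n,f["intrinsics"],f["rvec"],f["tvec"])
print(manip.read_state())
E
```

```text
pics
side [[355.4671702    0.         253.46864228]
 [  0.         355.4671702  194.59341731]
 [  0.           0.           1.        ]] [ 0.2052839  -2.73307148  1.35038072] [557.00914488 206.93695273 751.15726172]
top [[459.86161589   0.         254.99767726]
 [  0.         459.86161589 199.1651177 ]
 [  0.           0.           1.        ]] [ 2.11952061 -2.10143288  0.18269659] [-104.96167178  622.43511884 1078.19801903]
wrist [[328.9747045    0.         251.67582487]
 [  0.         328.9747045  188.33998841]
 [  0.           0.           1.        ]] [-1.61893219 -2.47765316 -0.36710694] [674.47293272 -36.68524017 380.11425446]
{'time_s': 0.15, 'q': array([-8.68918727e-01,  3.59227544e-01,  1.12576047e-02, -2.16102307e-04,
       -1.22410859e+00, -2.88061265e-01]), 'joint_velocities': array([ 0.00045342, -0.00274032,  0.00145929,  0.00234407, -0.00015973,
        0.00060144]), 'effort': array([-1.45557970e-03, -5.83877206e+01,  2.93652481e+01,  6.94061950e+00,
       -4.25470993e-03, -3.67563217e-06]), 'position': array([ 271.32817574, -617.90819309,  403.97725136]), 'tool_rot': array([-2.15120365e-04, -2.05398962e-01,  9.78678111e-01,  6.12417501e-04]), 'wrist_force': array([ 0.76326545, -0.17437903, -0.34690998]), 'torque': array([-0.01320595,  0.05068904,  0.02278573]), 'grip_width': 1.0021780632716715}
```

View pics/a_side.png

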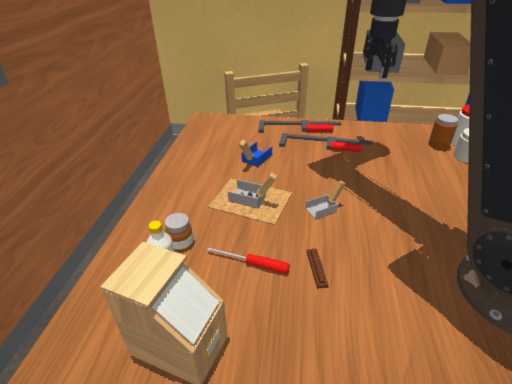

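View pics/a_top.png

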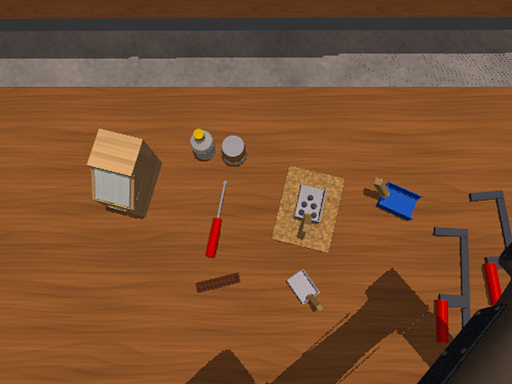

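View pics/a_wrist.png

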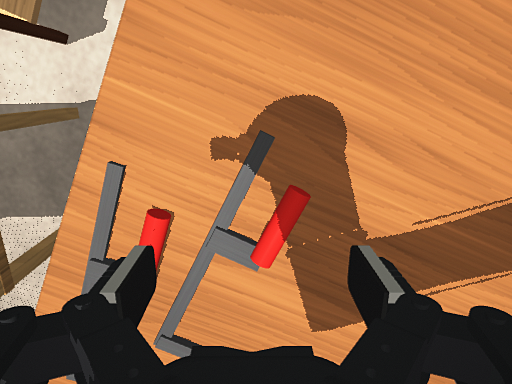

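The loaded grey scoop is on the mat at about (310,203) in the top view and (250,195) in the side view. The box is at (120,170) top. Look-alikes are the blue scoop (398,200) and the small grey one (303,287). Next I'll zoom in and measure.

```bash
cat > h.py <<'E'
import numpy as np,cv2,pickle
from scipy.spatial.transform import Rotation as R
from scipy.optimize import least_squares
def proj(f,P):
    return cv2.projectPoints(np.asarray(P,float).reshape(-1,3),np.asarray(f["rvec"],float),np.asarray(f["tvec"],float),f["intrinsics"],None)[0].reshape(-1,2)
def ray(f,uv,z):
    Rm=cv2.Rodrigues(np.asarray(f["rvec"],float))[0]; t=np.asarray(f["tvec"],float).ravel()
    C=-Rm.T@t; d=Rm.T@np.linalg.inv(f["intrinsics"])@np.array([uv[0],uv[1],1.])
    return C+d*(z-C[2])/d[2]
def planar(x,y,yaw,P,z=0):
    return R.from_euler('z',yaw).apply(np.asarray(P,float))+[x,y,z]
def load(n): return pickle.load(open(f"pics/{n}.pkl","rb"))
E
python3 - <<'E'
from h import *
for n,boxes in {"a_top":[("box",(75,120,175,225)),("mat",(265,160,355,260))],"a_side":[("box",(95,235,240,384)),("mat",(200,160,300,230))]}.items():
    f=load(n)
    for b,(l,t,r,bo) in boxes:
        c=f["img"][t:bo,l:r,::-1]; s=min(780/(r-l),580/(bo-t)); s=int(s)
        cv2.imwrite(f"pics/z_{n}_{b}.png",cv2.resize(c,None,fx=s,fy=s,interpolation=cv2.INTER_CUBIC)); print(n,b,s)
f=load("a_top")
for uv in [(310,203),(120,220),(212,250),(500,100)]: print(uv,ray(f,uv,0))
E
```

```text
a_top box 5
a_top mat 5
a_side box 3
a_side mat 7
(310, 203) [ 625.73229127 -241.17098504    0.        ]
(120, 220) [577.46370101 251.82003238   0.        ]
(212, 250) [501.87260497  10.15139758   0.        ]
(500, 100) [ 911.08416067 -754.62097691    0.        ]
```

Run:
```python
from h import *
from workcell import manip
for cam in ["top","side"]:
    f=manip.grab_frame(cam)
    for t in ["hopper","flap","mat","scoop","scoop_grip","screwdriver","glue","varnish","bridge"]:
        o=manip.outline_of(t,cam)
        for i,d in enumerate(o[:3]):
            print(cam,t,round(d["conf"],2),np.round(d["extent"]))
            if d["conf"]>.3: pickle.dump(d,open(f"pics/m_{cam}_{t}_{i}.pkl","wb"))
```

```text
top flap 0.64 [ 93. 167. 129. 207.]
top mat 0.85 [273. 167. 343. 257.]
top scoop 0.81 [286. 272. 325. 315.]
top scoop 0.76 [374. 180. 420. 221.]
top scoop 0.61 [295. 185. 325. 231.]
top scoop_grip 0.85 [285. 269. 320. 310.]
top scoop_grip 0.77 [290. 184. 328. 232.]
top scoop_grip 0.59 [375. 179. 421. 224.]
top screwdriver 0.83 [207. 184. 222. 259.]
top screwdriver 0.61 [222. 135. 246. 162.]
top glue 0.89 [191. 130. 214. 162.]
top glue 0.31 [221. 136. 248. 164.]
top varnish 0.83 [222. 136. 245. 165.]
top bridge 0.66 [195. 272. 238. 291.]
side hopper 0.77 [103. 245. 227. 384.]
side flap 0.95 [153. 265. 218. 344.]
side mat 0.65 [209. 177. 289. 224.]
side scoop 0.86 [308. 181. 346. 218.]
side scoop 0.78 [241. 141. 273. 166.]
side scoop 0.77 [233. 174. 276. 208.]
side scoop_grip 0.97 [304. 182. 344. 220.]
side scoop_grip 0.72 [229. 174. 274. 207.]
side scoop_grip 0.57 [239. 136. 272. 168.]
side screwdriver 0.62 [210. 248. 288. 272.]
side screwdriver 0.42 [231. 171. 276. 209.]
side glue 0.97 [147. 218. 177. 254.]
side varnish 0.72 [ 99. 243. 229. 382.]
side varnish 0.59 [168. 213. 192. 251.]
side bridge 0.63 [308. 247. 326. 288.]
```

View pics/z_a_top_box.png

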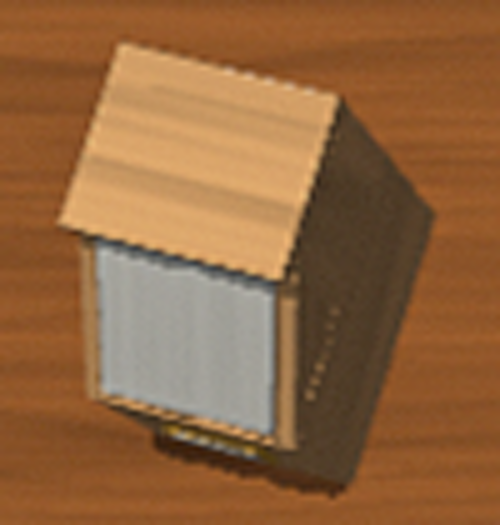

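View pics/z_a_top_mat.png

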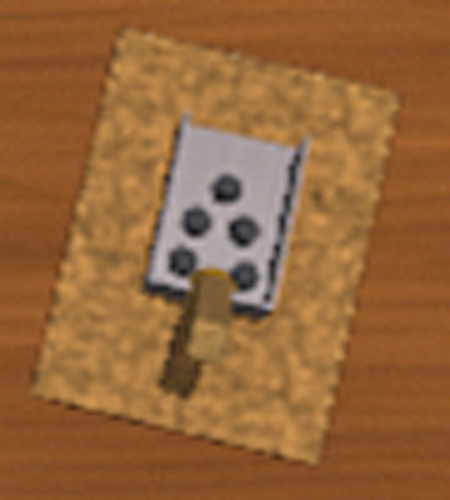

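View pics/z_a_side_box.png

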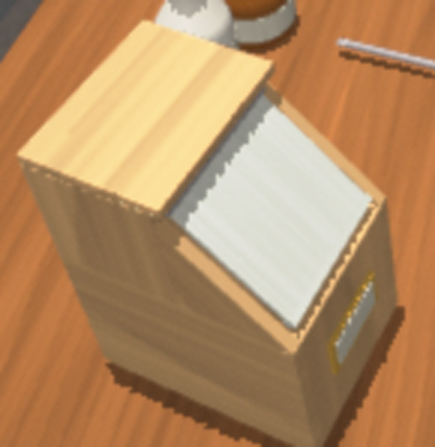

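View pics/z_a_side_mat.png

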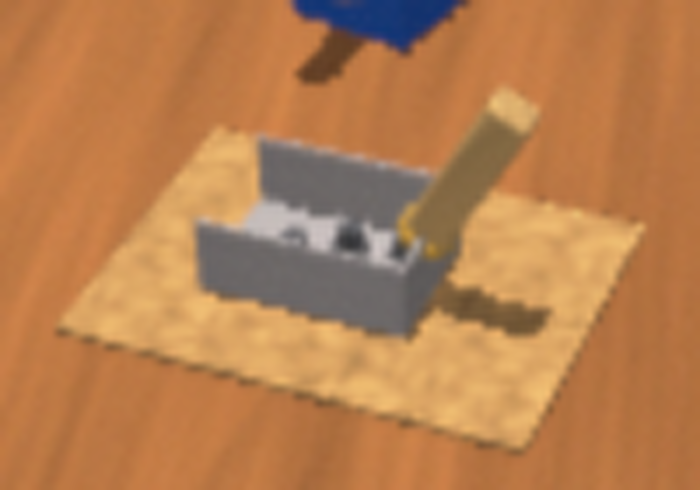

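```bash
cat > fit.py <<'E'
from h import *
T,S=load("a_top"),load("a_side")
def c(p,o,s): return (np.array(p)+.5)/s-.5+np.array(o)
tb=lambda p:c(p,(75,120),5); tm=lambda p:c(p,(265,160),5); sb=lambda p:c(p,(95,235),3); sm=lambda p:c(p,(200,160),7)
hop=[(T,tb((120,42)),(150,52,198)),(T,tb((340,95)),(150,-52,198)),(T,tb((283,282)),(62,-52,198)),(T,tb((57,228)),(62,52,198)),
(T,tb((93,400)),(0,52,110)),(T,tb((293,448)),(0,-52,110)),(T,tb((434,212)),(150,-52,0)),(T,tb((350,490)),(0,-52,0)),
(S,sb((20,157)),(150,52,198)),(S,sb((150,20)),(150,-52,198)),(S,sb((272,68)),(62,-52,198)),(S,sb((165,213)),(62,52,198)),
(S,sb((293,350)),(0,52,110)),(S,sb((383,200)),(0,-52,110)),(S,sb((107,362)),(150,52,0))]
scp=[(T,tm((187,113)),(45,32,34)),(T,tm((308,140)),(45,-32,34)),(T,tm((192,127)),(45,29.5,3)),(T,tm((296,150)),(45,-29.5,3)),(T,tm((148,288)),(-45,32,34)),(T,tm((268,314)),(-45,-32,34)),(T,tm((205,340)),(-78.8,0,97.6)),
(S,sm((198,220)),(45,32,34)),(S,sm((201,290)),(45,32,0)),(S,sm((405,335)),(-45,32,0)),(S,sm((405,268)),(-45,32,34)),(S,sm((260,137)),(45,-32,34)),(S,sm((438,178)),(-45,-32,34)),(S,sm((512,112)),(-78.8,0,97.6))]
mat=[(T,tm((120,30)),(100,75,4)),(T,tm((398,95)),(100,-75,4)),(T,tm((317,463)),(-100,-75,4)),(T,tm((35,393)),(-100,75,4)),
(S,sm((57,330)),(100,75,4)),(S,sm((218,127)),(100,-75,4)),(S,sm((643,227)),(-100,-75,4)),(S,sm((522,448)),(-100,75,4))]
def fit(k,z,x0):
    def r(p): return np.concatenate([proj(f,planar(p[0],p[1],p[2],[P],z+p[3]))[0]-uv for f,uv,P in k]+[[p[3]/3]])
    s=least_squares(r,list(x0)+[0],loss="soft_l1"); return s.x,r(s.x)[:-1].reshape(-1,2)
def b():
    out={}
    for n,k,z,x0 in [("hopper",hop,0,(577,251,0)),("scoop",scp,4,(625,-241,-.2)),("mat",mat,0,(625,-241,-.2))]:
        x,e=fit(k,z,x0); out[n]=x; print(n,np.round(x,3)); print(np.round(e,1).tolist())
    pickle.dump(out,open("pose.pkl","wb"))
if __name__=="__main__": b()
E
python3 fit.py
```

```text
hopper [ 5.98048e+02  2.36494e+02 -2.40000e-01 -1.58400e+00]
[[0.1, 0.6], [0.0, 0.7], [-0.2, 0.3], [0.4, 0.1], [-1.0, -0.1], [0.6, 0.8], [0.6, 1.1], [0.9, -0.4], [-1.5, -0.0], [-2.5, 0.3], [0.7, -1.6], [-1.8, 0.0], [0.4, 2.3], [1.0, -0.9], [-0.6, -0.2]]
scoop [ 6.21506e+02 -2.38312e+02 -2.29000e-01  5.53000e-01]
[[-0.2, -0.2], [0.4, 0.1], [-1.2, -0.1], [0.3, 0.5], [-0.2, -1.1], [0.9, -0.4], [0.2, 1.3], [-0.7, 0.2], [-0.4, -0.2], [-0.1, 0.6], [-0.3, 0.4], [-0.1, -0.2], [3.4, 0.3], [0.6, -0.5]]
mat [ 6.11214e+02 -2.35920e+02 -2.34000e-01 -7.51000e-01]
[[0.1, -0.4], [0.5, -0.2], [0.4, 0.8], [-0.8, 0.7], [-0.8, -0.3], [-0.7, 0.2], [0.2, -0.2], [0.1, 0.3]]
```

```bash
cat > plan.py <<'E'
from h import *
PO=pickle.load(open("pose.pkl","rb"))
SC=PO["scoop"]; HO=PO["hopper"]
LIP=np.array([45,0,0.]); GRIP=np.array([-65,0,71.])
ALPHA=np.radians(36); FLIP=1
def Rt(a=None,fl=None):
    a=ALPHA if a is None else a; fl=FLIP if fl is None else fl
    z=np.array([np.sin(a),0,-np.cos(a)]); y=np.array([0,fl,0.]); return R.from_matrix(np.c_[np.cross(y,z),y,z])
def tcp(origin,Rs,back=155,**k):
    """scoop origin(world), Rs scoop rotation -> TCP pos, quat wxyz"""
    Rq=Rs*Rt(**k); g=origin+Rs.apply(GRIP); p=g-Rq.apply([0,0,back])
    return p,Rq.as_quat(scalar_first=True)
def level(dz=0,pitch=0):  # over mat; pitch>0 nose-down
    return np.array([SC[0],SC[1],4+dz]),R.from_euler('ZY',[SC[2],pitch])
def atbox(lx,lz,pitch,ly=0):
    Rs=R.from_euler('ZY',[HO[2],pitch]); L=planar(HO[0],HO[1],HO[2],[[lx,ly,lz]])[0]
    return L-Rs.apply(LIP),Rs
E
python3 - <<'E'
from plan import *
from workcell import manip
W=[("grasp",level(0)),("lift",level(150)),("pre",atbox(-70,150,-.08)),("pre2",atbox(-20,122,0)),("in",atbox(40,122,0)),("t25",atbox(42,106,.44)),("t45",atbox(44,90,.8)),("t55",atbox(44,90,.96)),("t65",atbox(44,90,1.13))]
for fl in (1,-1):
  for a in (20,28,36,45,55):
    print(fl,a)
    for n,(o,Rs) in W:
        p,q=tcp(o,Rs,a=np.radians(a),fl=fl); j=manip.solve_ik(p,q)
        print("   ",n,np.round(p),None if j is None else np.round(j,2))
E
```

```text
1 20
    grasp [ 507. -212.  221.] [-0.04  0.27 -0.79  0.37 -0.18 -2.11]
    lift [ 507. -212.  371.] [-0.01  0.08 -0.52  0.12 -0.64 -1.87]
    pre [355. 296. 353.] [ 1.24 -0.01 -0.84  0.61 -0.8   2.79]
    pre2 [420. 280. 339.] [ 1.07  0.07 -0.74  0.52 -0.73  3.02]
    in [479. 266. 339.] None
    t25 [585. 240. 371.] [ 0.67  0.34 -0.07 -0.08 -1.22 -2.45]
    t45 [681. 216. 358.] [ 0.48  0.58  0.35 -0.29 -1.68 -2.28]
    t55 [722. 206. 348.] [ 0.42  0.7   0.54 -0.38 -1.89 -2.26]
    t65 [764. 196. 330.] [ 0.37  0.83  0.74 -0.49 -2.11 -2.29]
1 28
    grasp [ 487. -207.  212.] None
    lift [ 487. -207.  362.] [-0.    0.02 -0.69  0.27 -0.4  -2.02]
    pre [337. 300. 343.] [ 1.27 -0.02 -0.96  0.85 -0.8   2.54]
    pre2 [401. 285. 330.] [ 1.09  0.05 -0.89  0.82 -0.67  2.72]
    in [459. 270. 330.] [ 0.94  0.11 -0.84  0.86 -0.61  2.81]
    t25 [564. 245. 372.] [ 0.74  0.27 -0.21  0.05 -1.06 -2.57]
    t45 [662. 221. 366.] [ 0.53  0.51  0.23 -0.22 -1.52 -2.31]
    t55 [704. 210. 359.] [ 0.46  0.62  0.42 -0.3  -1.73 -2.26]
    t65 [748. 200. 344.] [ 0.4   0.76  0.63 -0.39 -1.95 -2.26]
1 36
[... 3189 characters left out ...]
   t25 [521. 255. 363.] [ 0.87  0.16 -0.56  0.46 -0.75  0.14]
    t45 [618. 232. 373.] [ 0.65  0.36 -0.06 -0.01 -1.17  0.69]
    t55 [662. 221. 373.] [ 0.56  0.46  0.15 -0.13 -1.38  0.8 ]
    t65 [708. 209. 366.] [ 0.48  0.59  0.36 -0.23 -1.61  0.87]
-1 55
    grasp [ 435. -195.  164.] [-0.85  0.36 -0.69 -2.13 -0.59 -2.11]
    lift [ 435. -195.  314.] None
    pre [288. 312. 290.] None
    pre2 [348. 298. 282.] None
    in [407. 283. 282.] None
    t25 [497. 261. 352.] [ 0.87  0.12 -0.78  0.88 -0.61 -0.26]
    t45 [592. 238. 371.] [ 0.73  0.28 -0.25  0.16 -0.96  0.52]
    t55 [636. 227. 376.] [ 0.63  0.38 -0.03 -0.   -1.17  0.7 ]
    t65 [683. 216. 373.] [ 0.54  0.49  0.19 -0.12 -1.39  0.82]
```

```bash
sed -i 's/radians(36); FLIP=1/radians(15); FLIP=-1/' plan.py
python3 - <<'E'
from plan import *
from workcell import manip
f=load("a_wrist"); Rm=cv2.Rodrigues(f["rvec"])[0]; C=-Rm.T@f["tvec"]
s=manip.read_state(); q=R.from_quat(s["tool_rot"],scalar_first=True)
print("cam in tool",q.inv().apply(C-s["position"]),s["time_s"])
W=[("grasp",level(0)),("lift",level(150)),("pre",atbox(-70,150,-.08)),("pre2",atbox(-20,122,0)),("in",atbox(40,122,0)),("t25",atbox(42,106,.44)),("t45",atbox(44,90,.8)),("t55",atbox(44,90,.96)),("t65",atbox(44,90,1.13))]
for a in (8,12,16):
    print(a)
    for n,(o,Rs) in W:
        p,qq=tcp(o,Rs,a=np.radians(a)); j=manip.solve_ik(p,qq)
        print("   ",n,np.round(p),None if j is None else np.round(j,2))
print(Rt(0.2).as_matrix())
E
```

```text
cam in tool [75.0638609   0.12459601 30.93704054] 1.15
8
    grasp [ 537. -219.  228.] [-0.04  0.34 -0.5   0.05 -0.59  1.35]
    lift [ 537. -219.  378.] [-0.04  0.18 -0.31  0.03 -0.94  1.37]
    pre [385. 289. 363.] [ 1.13  0.03 -0.63  0.28 -0.89  0.02]
    pre2 [451. 273. 346.] [ 0.96  0.13 -0.51  0.17 -0.89  0.26]
    in [509. 258. 346.] [ 0.85  0.2  -0.42  0.16 -0.9   0.38]
    t25 [616. 232. 365.] [ 0.58  0.44  0.12 -0.22 -1.46  0.8 ]
    t45 [708. 210. 341.] [ 0.42  0.7   0.51 -0.41 -1.91  0.87]
    t55 [746. 200. 327.] [ 0.37  0.82  0.7  -0.51 -2.11  0.84]
    t65 [783. 191. 305.] [ 0.32  0.95  0.9  -0.65 -2.32  0.76]
12
    grasp [ 527. -216.  227.] [-0.03  0.32 -0.57  0.09 -0.48  1.3 ]
    lift [ 527. -216.  377.] [-0.03  0.14 -0.38  0.05 -0.84  1.34]
    pre [375. 291. 361.] [ 1.18  0.01 -0.7   0.38 -0.85 -0.1 ]
    pre2 [440. 275. 345.] [ 1.    0.11 -0.58  0.27 -0.83  0.15]
    in [499. 261. 345.] [ 0.89  0.18 -0.5   0.26 -0.82  0.27]
    t25 [606. 235. 368.] [ 0.61  0.4   0.06 -0.18 -1.38  0.77]
    t45 [700. 212. 347.] [ 0.44  0.66  0.46 -0.37 -1.83  0.88]
    t55 [739. 202. 334.] [ 0.39  0.78  0.65 -0.46 -2.04  0.86]
    t65 [777. 193. 314.] [ 0.33  0.91  0.85 -0.59 -2.25  0.8 ]
16
    grasp [ 517. -214.  224.] [-0.03  0.29 -0.66  0.16 -0.35  1.22]
    lift [ 517. -214.  374.] [-0.02  0.11 -0.45  0.08 -0.74  1.31]
    pre [365. 294. 357.] [ 1.21 -0.   -0.77  0.5  -0.82 -0.23]
    pre2 [430. 278. 342.] [ 1.04  0.09 -0.66  0.39 -0.77  0.02]
    in [489. 263. 342.] [ 0.92  0.15 -0.58  0.38 -0.76  0.15]
    t25 [596. 237. 370.] [ 0.64  0.37 -0.   -0.13 -1.3   0.73]
    t45 [691. 214. 353.] [ 0.46  0.62  0.4  -0.33 -1.75  0.87]
    t55 [731. 204. 341.] [ 0.4   0.74  0.59 -0.42 -1.96  0.87]
    t65 [771. 194. 322.] [ 0.35  0.87  0.8  -0.54 -2.18  0.83]
[[ 0.98006658  0.          0.19866933]
 [ 0.         -1.          0.        ]
 [ 0.19866933  0.         -0.98006658]]
```

```bash
cat > util.py <<'E'
from plan import *
from workcell import manip
def snap(cam,name,box=None):
    f=manip.grab_frame(cam); pickle.dump(f,open(f"pics/{name}.pkl","wb")); im=f["img"][:,:,::-1]
    if box: l,t,r,b=box; im=im[t:b,l:r]; s=min(790/(r-l),590/(b-t)); im=cv2.resize(im,None,fx=s,fy=s,interpolation=cv2.INTER_CUBIC)
    cv2.imwrite(f"pics/{name}.png",im); return f
def st(tag=""):
    s=manip.read_state(); print(tag,"t",round(s["time_s"],2),"p",np.round(s["position"],1),"F",np.round(s["wrist_force"],2),"M",np.round(s["torque"],2),"g",round(s["grip_width"],3)); return s
E
python3 - <<'E'
from util import *
p,q=tcp(*level(0),back=155+90); manip.reach(p,q); st("above")
p,q=tcp(*level(0),back=155); manip.line_to(p,150,q); st("at")
snap("side","b_side",(180,100,320,230)); snap("wrist","b_wrist")
E
```

```text
above t 2.92 p [ 496.5 -209.6  311.8] F [0.5  0.69 0.24] M [ 0.2   0.81 -0.04] g 1.001
at t 3.67 p [ 519.3 -214.8  225.1] F [ 0.42 -0.98 -0.53] M [0.15 0.78 0.02] g 1.004
```

View pics/b_side.png

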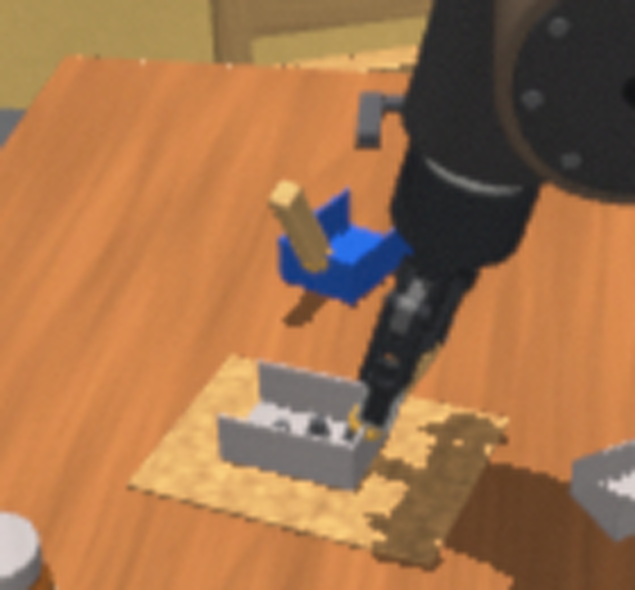

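View pics/b_wrist.png

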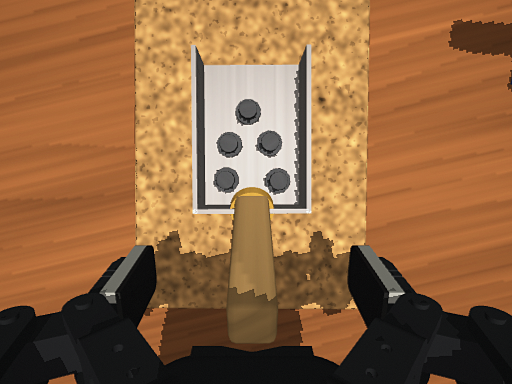

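Both views show the handle centred between the open pads (column 252, pads at 155 and 350), all five bushings in the scoop. I'll clamp, lift a little and check.

Run:
```python
from util import *
f=load("b_wrist"); o,Rs=level(0)
K=[(45,29.5,3),(45,-29.5,3),(45,32,34),(45,-32,34),(-45,32,34),(-45,-32,34),(-78.8,0,97.6)]
print(np.round(proj(f,Rs.apply(np.array(K,float))+o),1).tolist())
manip.clamp(80); st("clamped")
snap("wrist","c0_wrist")
p,q=tcp(*level(2)); manip.line_to(p,20,q); st("lift2")
p,q=tcp(*level(40)); manip.line_to(p,100,q); st("lift40")
f=snap("wrist","c_wrist"); snap("side","c_side",(180,80,320,230))
p,q=tcp(*level(40)); st()
o,Rs=level(40)
print(np.round(proj(f,Rs.apply(np.array(K,float))+o),1).tolist())
```

```text
[[202.9, 64.2], [297.0, 64.1], [189.6, 44.0], [309.7, 44.0], [190.7, 212.4], [308.8, 212.3], [248.9, 326.9]]
clamped t 4.41 p [ 519.1 -214.5  225. ] F [-1.77  0.33  5.06] M [0.51 1.16 0.09] g 0.203
lift2 t 4.71 p [ 518.9 -214.5  226.4] F [-0.2   0.69 -2.2 ] M [ 0.31  1.11 -0.01] g 0.199
lift40 t 5.24 p [ 518.8 -214.5  264.4] F [ 0.22 -0.29 -2.22] M [ 0.28  1.09 -0.05] g 0.203
 t 5.34 p [ 518.6 -214.5  263.8] F [-0.64  0.14 -2.46] M [0.22 1.09 0.  ] g 0.201
[[202.8, 62.0], [297.5, 61.9], [189.4, 41.4], [310.3, 41.3], [190.5, 211.0], [309.5, 211.0], [249.2, 326.3]]
```

View pics/c_wrist.png

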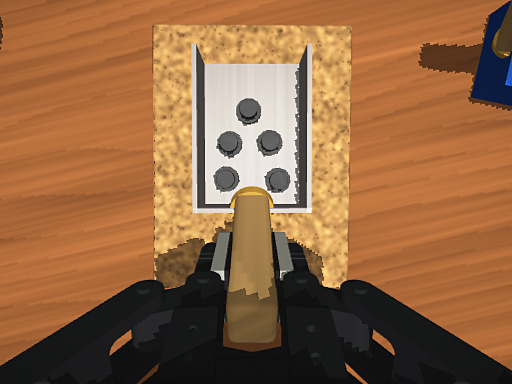

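View pics/c_side.png

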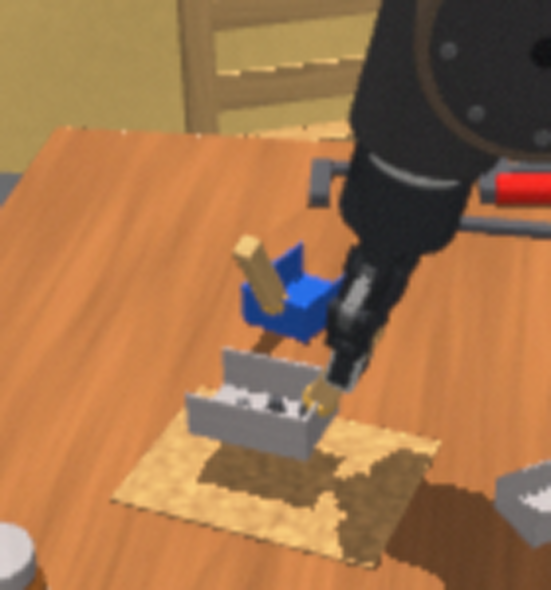

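The scoop hangs level with all five bushings inside, and the projected corners match the picture within 1 px. Next I carry it to the front of the box.

Run:
```python
from util import *
p,q=tcp(*level(150,-.06)); manip.line_to(p,150,q); st("lift")
p,q=tcp(*atbox(-70,150,-.06))
try: manip.line_to(p,190,q)
except manip.PlanningError as e:
    print("PE",e)
st("pre")
snap("side","d_side"); snap("wrist","d_wrist"); snap("top","d_top",(50,100,250,260))
```

```text
lift t 6.18 p [ 506.  -211.5  367. ] F [ 0.2  -1.27 -2.01] M [0.31 1.34 0.02] g 0.198
pre t 9.07 p [371.8 291.5 361.3] F [-0.7  -0.42 -2.03] M [ 0.34  1.33 -0.01] g 0.201
```

View pics/d_side.png

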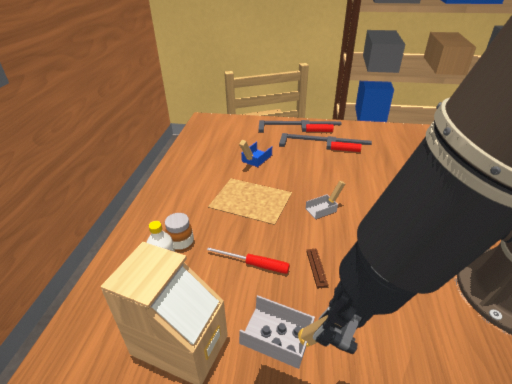

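View pics/d_wrist.png

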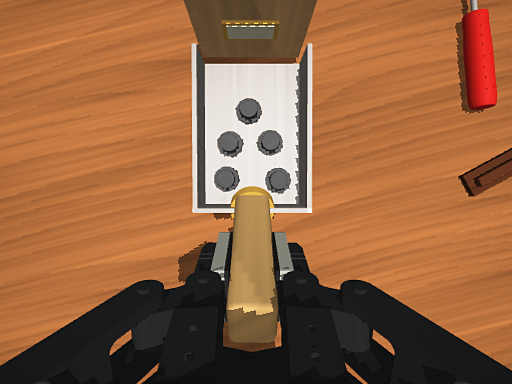

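View pics/d_top.png

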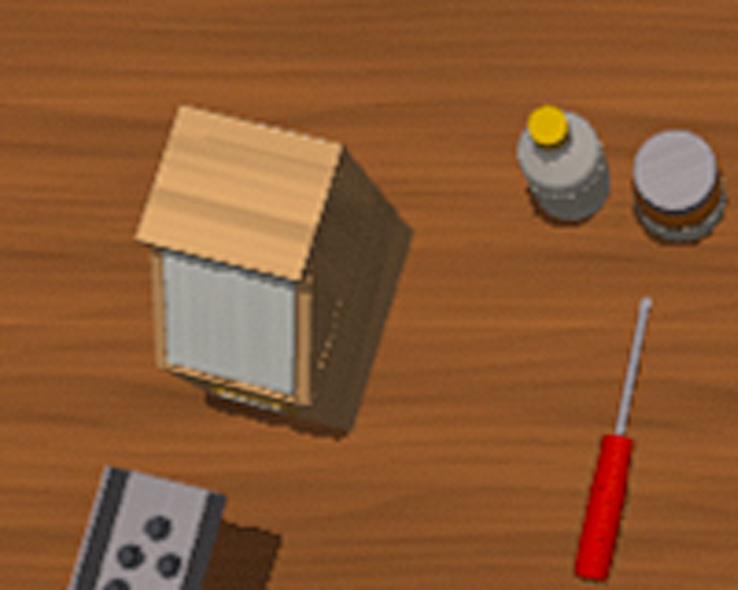

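In the wrist view the box front and its label are symmetric about column 250, so the scoop is square and centred on the box. Next I push the flap in with the scoop level.

Run:
```python
from util import *
for lx in (-15,5,15,25,35,42):
    p,q=tcp(*atbox(lx,124,-.02)); manip.line_to(p,100 if lx<0 else 40,q); s=st(lx)
    if np.linalg.norm(s["wrist_force"]-[-.5,-.5,-2])>8: print("stop"); break
snap("side","e_side",(90,220,330,384)); snap("wrist","e_wrist")
```

```text
-15 t 10.04 p [433.3 276.7 341.7] F [ 0.4  -0.81 -2.07] M [0.32 1.18 0.04] g 0.201
5 t 10.69 p [452.9 271.9 341.5] F [-0.13 -0.29 -2.59] M [ 0.29  1.19 -0.02] g 0.202
15 t 11.09 p [462.8 269.7 341.7] F [ 0.15  0.05 -1.2 ] M [0.34 1.13 0.03] g 0.203
25 t 11.49 p [472.5 267.3 341.7] F [-1.6   0.69 -1.59] M [0.38 1.18 0.12] g 0.198
35 t 11.89 p [482.2 264.9 341.6] F [-0.83  1.17 -0.75] M [0.45 1.39 0.05] g 0.2
42 t 12.22 p [489.  263.2 341.6] F [-0.79  0.89 -1.88] M [0.42 1.44 0.02] g 0.202
```

View pics/e_side.png

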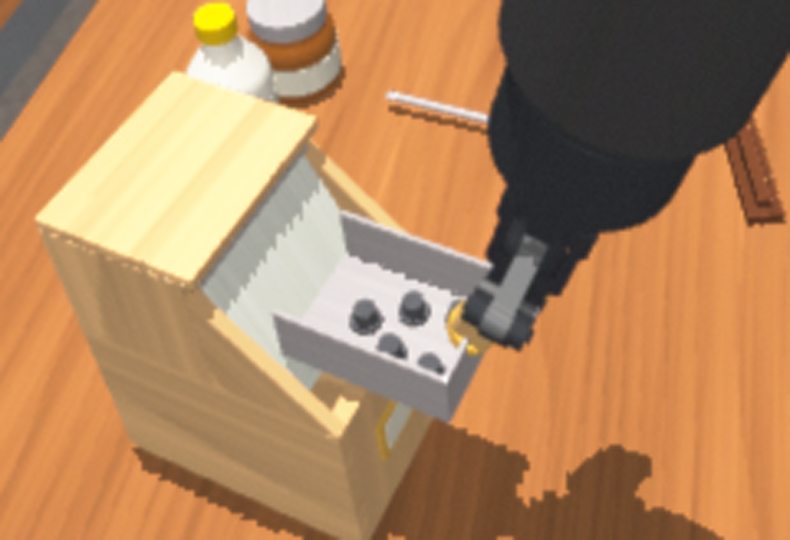

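View pics/e_wrist.png

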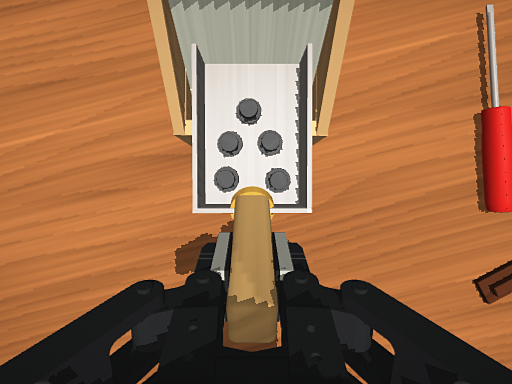

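The flap is pushed in by the lip, the scoop is centred between the side walls, and the wrist force changed by only about 1 to 2 N. All five bushings are still in. Now I tip in steps.

Run:
```python
from util import *
N=7
for i in range(1,N+1):
    t=i/N; p,q=tcp(*atbox(42+4*t,124-26*t,-.02+.77*t)); manip.line_to(p,70,q); s=st(i)
    if np.linalg.norm(s["wrist_force"]-[-.5,-.5,-2])>10: print("stop"); break
snap("side","f_side",(90,180,330,384)); snap("wrist","f_wrist")
```

```text
1 t 12.87 p [513.5 257.2 353.4] F [-0.61  0.75 -0.54] M [0.43 0.9  0.06] g 0.206
2 t 13.43 p [539.3 250.7 362.4] F [-0.06  1.09 -0.7 ] M [0.26 0.58 0.01] g 0.201
3 t 13.99 p [566.7 244.  368.5] F [-0.72  0.36 -0.77] M [0.11 0.22 0.06] g 0.2
4 t 14.56 p [595.  237.2 371.7] F [-2.12  0.58 -0.3 ] M [ 0.12 -0.03 -0.01] g 0.198
5 t 15.13 p [623.7 230.2 371.4] F [-1.43  0.28 -0.33] M [-0.02 -0.2  -0.05] g 0.204
6 t 15.72 p [652.8 223.  368.1] F [-2.06 -0.05 -2.94] M [-0.21 -0.62 -0.03] g 0.197
7 t 16.3 p [681.9 216.  361.7] F [-2.39  1.11 -2.12] M [-0.41 -1.05  0.01] g 0.2
```

View pics/f_side.png

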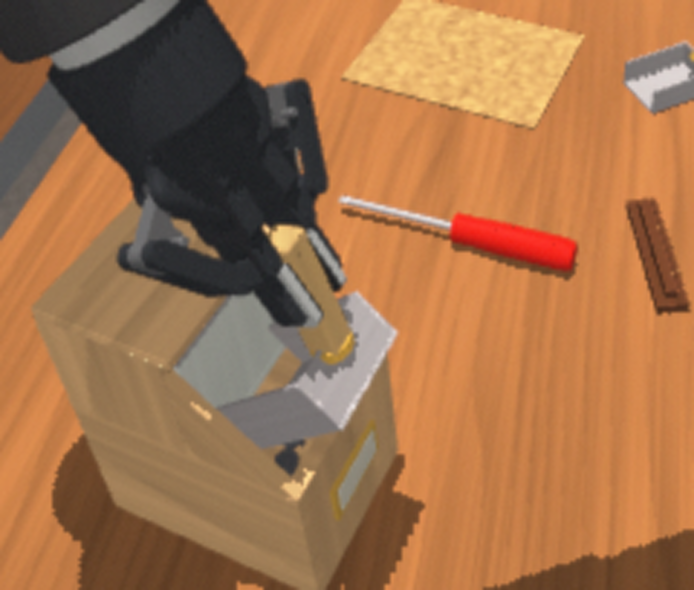

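View pics/f_wrist.png

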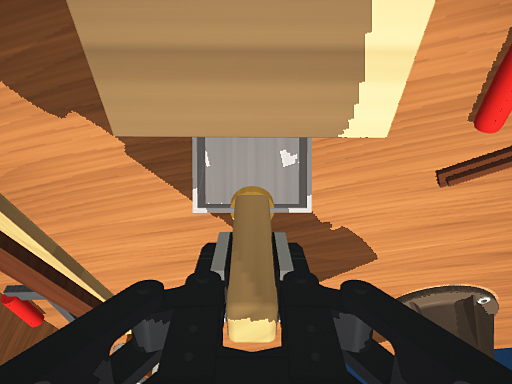

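At 43° nose-down the rear half of the scoop looks empty in the wrist view. The side view shows a dark spot at crop (290,457), under the scoop near the sill, which may be a bushing still falling. I'll wait and look again.

Run:
```python
from util import *
manip.sleep(.4)
snap("side","g_side",(120,270,260,384)); 
st()
```

```text
t 16.85 p [682.1 216.  362. ] F [-1.64  0.38 -1.14] M [-0.38 -0.98  0.01] g 0.197
```

View pics/g_side.png

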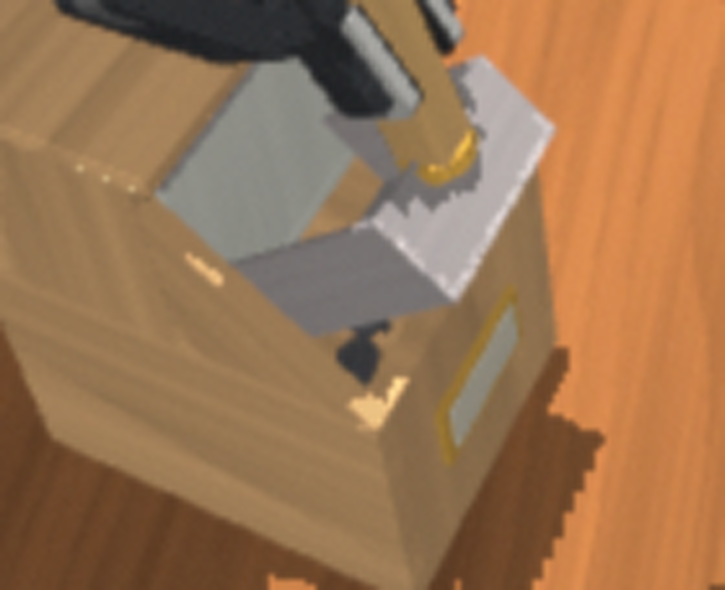

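Run:
```python
from util import *
f=load("g_side"); uv=(189.5,338)
for z in (8,13,60,90,105,110,116):
    w=ray(f,uv,z); print(z,R.from_euler('z',-HO[2]).apply(w-[HO[0],HO[1],0]).round(0))
```

```text
8 [ 61. -15.   8.]
13 [ 59. -13.  13.]
60 [39.  9. 60.]
90 [26. 23. 90.]
105 [ 19.  30. 105.]
110 [ 17.  32. 110.]
116 [ 15.  35. 116.]
```

That ray meets the box floor at (61,-15) in the box frame, so it's a bushing lying inside. I'll tip a little further for the rest, then level the scoop under the flap to check it's empty before drawing out.

Run:
```python
from util import *
for lx,lz,th,v in [(45,100,.90,60),(45,104,.90,60),(45,99,.90,80)]:
    p,q=tcp(*atbox(lx,lz,th)); manip.line_to(p,v,q); st(th)
manip.sleep(.3)
snap("side","h_side",(100,230,260,384))
N=5
for i in range(N-1,-1,-1):
    t=i/N; p,q=tcp(*atbox(42+3*t,124-25*t,.9*t)); manip.line_to(p,110,q)
st("level")
snap("wrist","h_wrist"); snap("side","h2_side",(90,220,330,384))
```

```text
0.9 t 17.64 p [719.  206.8 354.6] F [-2.3  -0.23 -1.51] M [-0.53 -1.67  0.05] g 0.204
0.9 t 17.89 p [718.8 207.  359.9] F [-1.96  0.27 -0.8 ] M [-0.45 -1.35  0.01] g 0.198
0.9 t 18.14 p [718.9 207.1 353.4] F [-1.64  2.2  -2.59] M [-0.18 -1.64 -0.09] g 0.199
level t 21.42 p [493.7 262.3 345. ] F [-0.96  0.28 -1.15] M [ 0.2  1.5 -0.1] g 0.199
```

View pics/h_wrist.png

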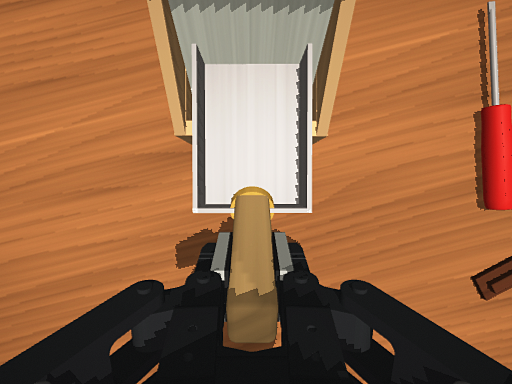

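View pics/h2_side.png

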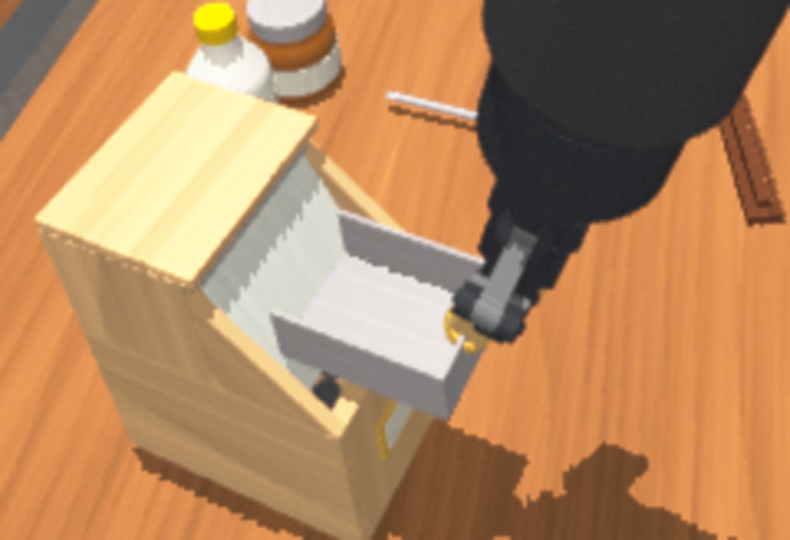

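View pics/h_side.png

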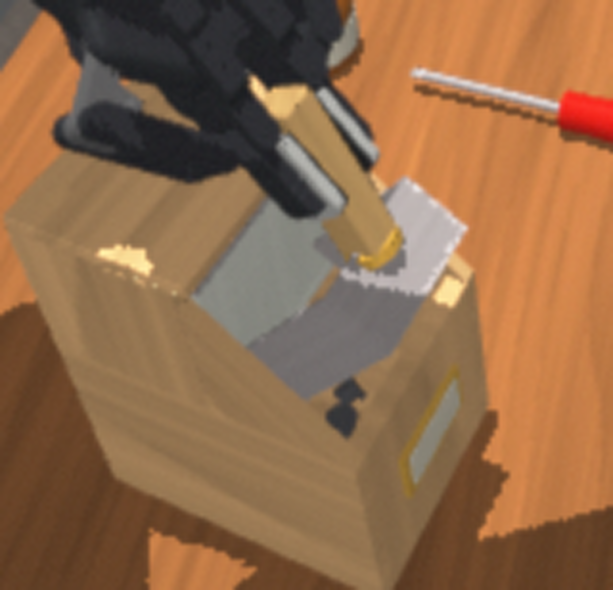

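The scoop is empty and bushings are visible inside the box. Drawing out now; then I'll check that the flap shuts.

Run:
```python
from util import *
for lx,v in [(20,50),(8,30),(-10,40),(-75,120)]:
    p,q=tcp(*atbox(lx,124 if lx>-50 else 150,0)); manip.line_to(p,v,q); st(lx)
snap("side","i_side",(90,220,330,384)); snap("wrist","i_wrist")
```

```text
20 t 22.11 p [471.4 267.6 344.8] F [-0.72  0.56 -1.38] M [ 0.32  1.31 -0.01] g 0.2
8 t 22.66 p [459.9 270.4 344.8] F [-1.3  0.6 -1. ] M [0.22 1.01 0.01] g 0.202
-10 t 23.26 p [442.4 274.8 344.9] F [ 0.39 -0.15 -1.55] M [0.23 1.02 0.03] g 0.202
-75 t 23.99 p [379.5 290.1 370.7] F [ 0.82  0.5  -1.57] M [0.26 1.03 0.03] g 0.2
```

View pics/i_side.png

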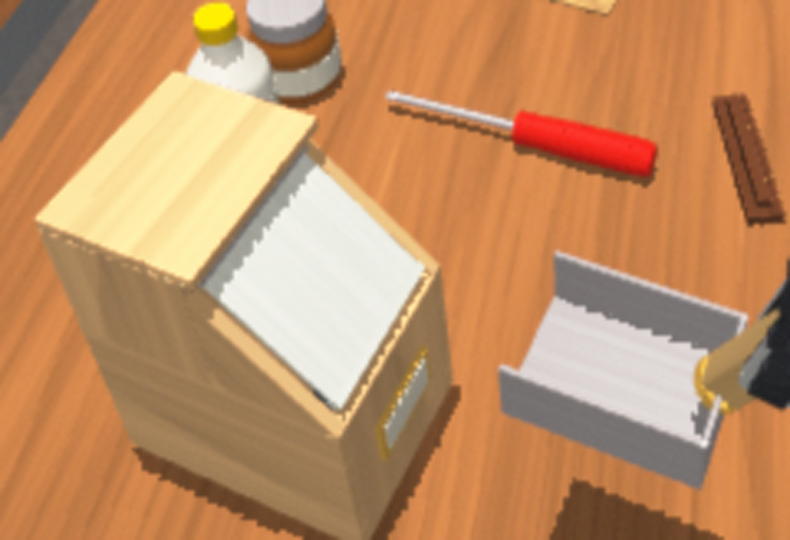

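View pics/i_wrist.png

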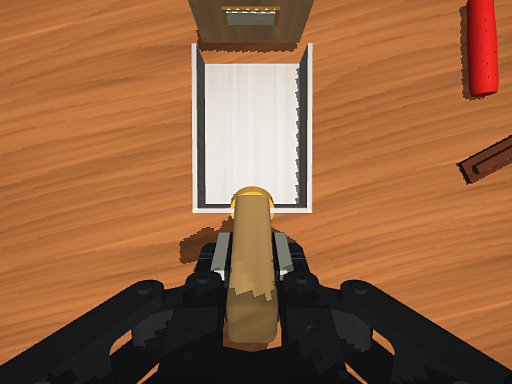

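The flap looks shut and the scoop is empty. There is a dark speck at the flap's lower left corner, crop (322,393), so I'll compare it with the first picture.

Run:
```python
from h import *
a=load("a_side")["img"][300:370,150:225,::-1]; b=load("i_side")["img"][300:370,150:225,::-1]
cv2.imwrite("pics/cmp.png",cv2.resize(np.hstack([a,b]),None,fx=5,fy=5,interpolation=cv2.INTER_NEAREST))
f=load("i_side")
uv=(90+322*240/790,220+393*240/790); print(uv)
for z in (8,13,110,116,120):
    w=ray(f,uv,z); print(z,R.from_euler('z',.24).apply(w-[598,236.5,0]).round(0))
```

```text
(187.82278481012656, 339.3924050632911)
8 [ 62. -12.   8.]
13 [60. -9. 13.]
110 [ 19.  35. 110.]
116 [ 16.  38. 116.]
120 [ 14.  40. 120.]
```

View pics/cmp.png

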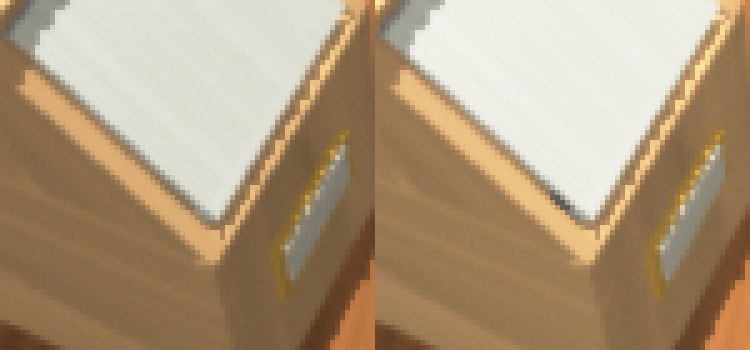

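The flap edges match the first picture, and the speck is the bushing on the box floor seen through the side slit. Now the scoop goes back to the mat.

Run:
```python
from util import *
p,q=tcp(*atbox(-75,170,0)); manip.line_to(p,100,q)
p,q=tcp(*level(150)); manip.line_to(p,190,q); st("over")
p,q=tcp(*level(12)); manip.line_to(p,120,q); s0=st("12")
for dz in (5,3,2,1,0.3):
    p,q=tcp(*level(dz)); manip.line_to(p,15,q); s=st(dz)
    if s["wrist_force"][2]-s0["wrist_force"][2]>3: break
snap("side","j_side",(180,120,320,230)); snap("wrist","j_wrist")
```

```text
over t 27.35 p [ 519.1 -214.1  374.8] F [ 0.42 -0.6  -2.47] M [0.23 1.06 0.05] g 0.201
12 t 28.65 p [ 519.4 -214.5  237.3] F [ 0.84  0.26 -0.65] M [ 0.25  0.97 -0.02] g 0.198
5 t 29.27 p [ 519.1 -214.5  229.6] F [-0.97 -0.1  -1.61] M [0.23 1.01 0.03] g 0.199
3 t 29.55 p [ 519.1 -214.5  227.6] F [ 0.18  0.28 -1.1 ] M [ 0.21  1.04 -0.04] g 0.197
2 t 29.8 p [ 519.1 -214.5  226.7] F [ 0.43  0.06 -0.98] M [ 0.22  1.01 -0.01] g 0.199
1 t 30.05 p [ 519.1 -214.5  225.6] F [-0.41  0.25 -2.33] M [0.27 1.03 0.01] g 0.203
0.3 t 30.3 p [ 519.2 -214.5  225.1] F [ 0.21  0.   -1.11] M [0.21 0.91 0.01] g 0.2
```

View pics/j_side.png

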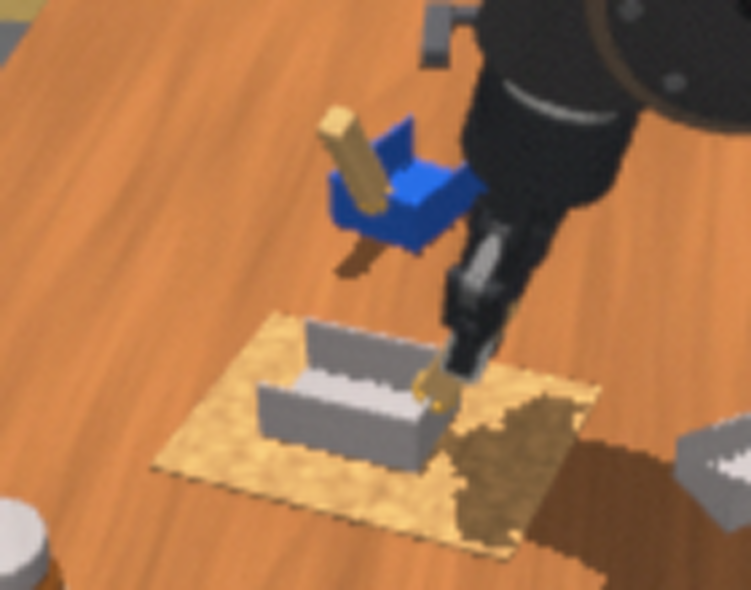

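View pics/j_wrist.png

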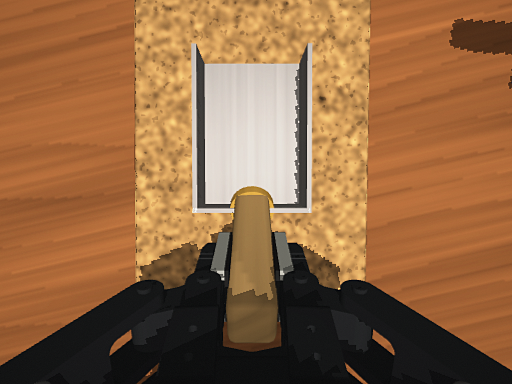

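The scoop is empty, square on the mat and just touching it. I'll press down very slightly, release and back off along the tool axis.

Run:
```python
from util import *
for dz in (-.4,-1):
    p,q=tcp(*level(dz)); manip.line_to(p,10,q); s=st(dz)
    if s["wrist_force"][2]>1.5: break
manip.ungrasp(); st("open"); manip.sleep(.2)
p,q=tcp(*level(0),back=155+40); manip.line_to(p,50,q)
p,q=tcp(*level(0),back=155+130); manip.line_to(p,130,q); st("clear")
manip.movej([-0.869,0.359,0.012,0,-1.224,-0.288]); st("home")
f=snap("top","k_top"); s=snap("side","k_side"); snap("side","k_side_mat",(200,160,300,230))
```

```text
-0.4 t 30.65 p [ 519.1 -214.5  225. ] F [-3.6   0.9   5.97] M [0.64 1.49 0.05] g 0.198
open t 31.32 p [ 519.1 -214.5  224.3] F [ 0.21 -0.5  -0.39] M [0.18 0.84 0.08] g 1.001
clear t 33.32 p [ 486.1 -206.8  349.5] F [-0.02 -0.03  0.22] M [0.18 0.85 0.01] g 0.999
home t 35.06 p [ 272.  -617.7  404.2] F [ 0.52  0.56 -0.15] M [ 0.01  0.02 -0.01] g 0.999
```

View pics/k_top.png

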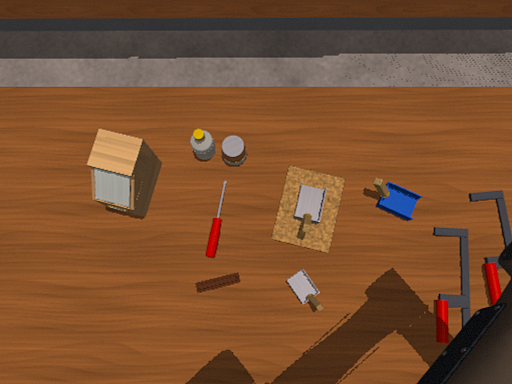

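View pics/k_side.png

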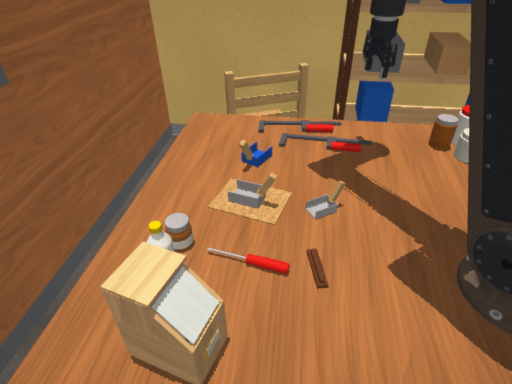

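View pics/k_side_mat.png

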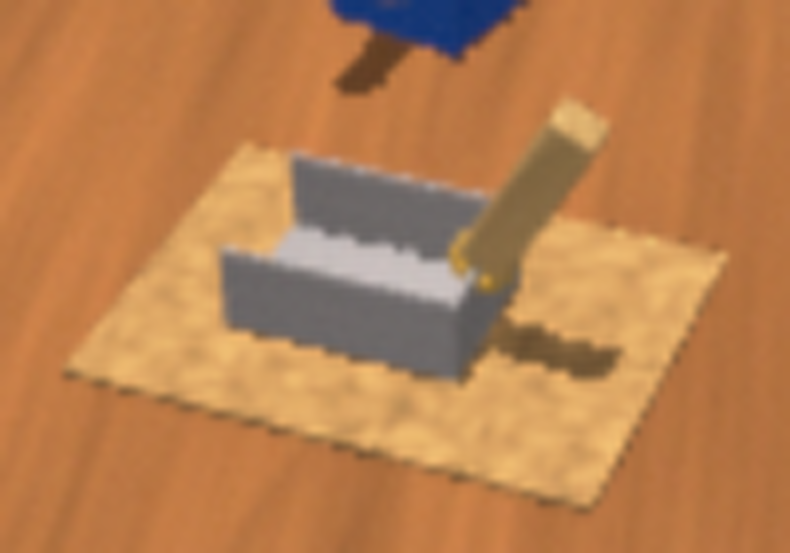

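The scoop stands flat and empty on the mat, at (310,203) in the top view. The flap is shut, the bystanders are where they were, and no bushing lies on the bench. Handing in.

Run:
```python
from workcell import manip
print(manip.close_job())
```

```text
the job is handed in; nothing more can be done
None
```

The bushings are in the box, the flap is shut, and the empty scoop is back flat on its cork mat. I gripped the loaded grey scoop by its handle and pushed the flap in with its lip. I tipped it to about 52° nose-down so that it held the flap open itself, then levelled it, drew it out and stood it back.

- **Bushings:** the scoop was empty before I drew it out and at the end, and none lay on the bench in the last pictures. I could see only one or two inside the box directly, so all five being in there is inferred.
- **Flap:** its edges matched the first picture once the scoop was out. A dark speck at its lower corner is most likely a bushing on the box floor, seen through the side gap.
- **Other things:** the bystanders and look-alike scoops appear unmoved in the final top and side views.
- **Forces and time:** between moves the wrist force at the box stayed around 3 N. It read about 7 N when I pressed the scoop lightly onto the mat before letting go. The last reading before handing in was 35 s of the 67 s allowed.

None of the checks failed or disagreed.

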